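# Vent the treat caddy and take off its filler cap

### The job

The dog's treat caddy on the entry shelf is to be refilled. First let the air in: twist the orange vent knob clockwise all the way to its stop, keep it there for a moment, then let go so that it springs back. Then unscrew the black filler cap - nobody remembers whether it has an ordinary or a reverse thread, so try both ways - and lift it off; finish while still holding the cap in the gripper, some 10 cm above the filler neck, and leave the bamboo box, the red dish with the ball in it and the lime scoop alone.

Things in the scene. Friction and masses are not known exactly. Their poses are not given: they have to be found in the camera images.
- caddy: Airtight vacuum treat caddy held on the steel shelf by its magnet foot (it does not move): teal body, flat round-ended (oval) plan, 250 mm along its y axis, 120 mm along x, light grey deck 95 mm above the shelf. Origin: centre of the underside; z up. On the deck: the black filler cap at y = +60 mm, the orange vent knob at y = -60 mm, a flat 22 mm gauge (3 mm high) between them.
- mouth (a point): Centre of the filler neck's collar on the caddy's deck, 99 mm above the shelf, where the cap's lower rim sits when it is screwed on. The collar is 62 mm across; the neck is 37 mm across and stands 20 mm above this point, with two small thread lugs. z up.
- vent (a joint): Angle (rad) of the orange vent knob: 0 at rest, grows when turned clockwise seen from above, stop at 1.2. A spring (0.03 N m at rest, 0.14 N m at the stop) turns it back to 0 when let go.
- vent_grip (a point): Point on the vent knob's vertical axis at the height to grip it, 125 mm above the shelf. The grip is an upright orange bar 34 mm long (along this point's y), 12 mm thick (along its x), from 24 mm below to 10 mm above this point; it stands on a thin disc 34 mm across. The point turns with the knob; at rest its axes are the caddy's.
- cap: Black ribbed filler cap of about 120 g, 56 mm across and 46 mm high with straight upright sides; origin at the centre of its lower rim (on the mouth when screwed on), z up. Its coarse two-start thread is of unknown hand, changing from start to start: ordinary (loosens counter-clockwise seen from above) or reverse (loosens clockwise).
- cap_grip (a point): Point on the cap's axis 30 mm above its lower rim, a good height to grip it. Turned the wrong way the cap comes hard up against its stop within 0.2 rad; the right way it runs freely, rises about 4 mm in the first 1.0 rad, and lifts straight off once turned 1.2 to 1.9 rad in all from where it sat (do not turn it further).
- bamboo_box: Closed bamboo box with a hinged lid, 120 x 180 mm and 75 mm high (a small knob on the lid stands 40 mm higher), fixed on the shelf beyond the caddy. Origin: centre of the underside. Do not touch.
- dish: Red ceramic key dish, a bowl 116 mm across and 32 mm high. Origin: centre of the underside. Leave alone.
- ball_center (a point): Centre of the grey hard silicone ball, 48 mm across, lying in the red dish. Leave alone.
- scoop: Lime plastic scoop lying on the shelf, about 195 mm long, 62 mm wide, 36 mm high, its handle towards its own -x. Origin: on the underside near its middle. Leave alone.
Mind the look-alikes: they are no part of the job. What is shaped like the bamboo_box but pink or purple is not meant.

How it is judged:
By the outcome, as a careful person would: the job done as asked, in the order asked, and still so for the second after the job is handed in, while the arm keeps its last pose, push and grip.
It also fails if it takes over 64 s, if anything falls off the work surface, if the arm or the gripper's body presses on something with over 40 N, if the wrist force passes 120 N, or if a joint passes its speed limit or range.

### The arm

A 6-joint arm with a two-finger parallel gripper is mounted at the origin on the work surface. World frame = base frame: x ahead of the robot, y to its left, z up, the work surface at z = 0. Lengths are in m, angles in rad, forces in N, time in s.
With the tool pointing down it reaches from about 0.275 to 1 m from the base axis. Payload 8.4 kg.
Tool frame: the origin (TCP) lies on the centre line of the jaws, within the pads' length; the fingertips stand 17 mm ahead of it and the grasp point (between the pads) lies 2 mm behind it (bot.tcp_to_tips is the y of the fingertips in the tool frame, in m); y points along the fingers, z is the direction in which the jaws open and shut, and the axes are right-handed (so a half turn about y gives the same grasp; the last joint's range is limited). The gripper opens to 85 mm and grips with 20 to 120 N. Pads are 22 mm wide; open, the fingers measure 114 mm over their backs; the gripper's body (76 mm by 85 mm) begins 54 mm behind the grasp point. The pads swing forward as they close: fully open they stand 13 mm farther back than shut.
Start: joints at [1.258, 0.353, 1.633, -0, 1.155, -0.002], TCP at [0.191, 0.595, 0.248] pointing down, gripper open.
Joint ranges: [-2.63, 2.63], [-0.92, 2.1], [0.06, 2.66], [-1.3, 4.44], [0, 2.69], [-3.02, 3.02]. Speed limits (rad/s): [2.22, 2.22, 2.79, 3.14, 3.14, 3.14].

### API

Orientations are given as a unit quaternion [x, y, z, w].
In Python, from workcell import bot, hand, kinematics, get_obs, vision, hand_in gives the robot as it stands. The module is installed in compiled form; this text tells all that it offers. Calls block until the motion is done:
- bot.reach(position, orientation): joint-space move of the TCP to a pose.
- bot.servo_line(position, ori=None, velocity=0.15): straight line of the TCP; ori=None keeps the orientation; velocity is the mean speed in m/s.
- bot.goto_joints(angles): joint-space move.
- hand.move_gripper(opening, strength=None): finger opening in m; strength is the grip in N (None keeps the last); returns when the fingers have stopped.
- bot.dwell(seconds).
- kinematics.solve_ik(position, orientation): joint angles nearest the present ones, or None.
- get_obs(): the state.
- vision.read_camera(name): name is "scene" or "top"; returns a dict with "frame" (420x560x3 uint8, red, green, blue), "intrinsics" (3x3 intrinsics, pixels), "dist" ([k1, k2, p1, p2, k3] as OpenCV has them; the pictures are not rectified), "view" (4x4, takes a point from world to camera coordinates). Camera axes: x right, y down, z forward; pixel columns grow to the right and rows downward; lengths in m; the calibration is good to about 2 mm. A picture is of the moment at which its call begins. There is no depth.
A pose or a line that the arm cannot do raises bot.IKError and nothing moves.
- hand_in(): hands the job in, once; it reports no verdict.
The state is a dict: "time_s": time; "joint_pos": joint angles; "joint_vel": joint speeds; "joint_efforts": joint torques, N m; "position": TCP position; "orientation": TCP orientation; "wrist_force": force on the tool from outside, world axes, zero at the start; "ft_torque": the same for the moment, N m; "gripper_width": finger opening in m.
Only numpy, scipy, OpenCV 4.12 (cv2) and the standard library are available. Lean on these libraries where they do the work, as an engineer would, in place of code of your own. Each camera call takes 0.05 s, during which the arm holds its last target.

## Working session

There is one attempt and no reset: what is moved stays moved. The work goes in short steps, each a Python script; the robot and the scene stay as the last script left them, time stands still between calls to the robot, and variables do not carry over. Pictures are saved under pics/ and viewed, and the job is handed in when it is done.

```bash
mkdir -p pics; ls; python3 - <<'E'
from workcell import bot, hand, kinematics, get_obs, vision
import cv2,numpy as np,pickle
o=get_obs();print(o)
for n in("scene","top"):
    r=vision.read_camera(n);pickle.dump(r,open(n+".pkl","wb"))
    cv2.imwrite(f"pics/{n}0.png",r["frame"][:,:,::-1]);print(n,r["intrinsics"],r["dist"],r["view"])
print(bot.tcp_to_tips)
E
```

```text
pics
{'time_s': 0.0, 'joint_pos': array([ 1.25759610e+00,  3.53671936e-01,  1.63413469e+00, -1.88785750e-05,
        1.15518885e+00, -2.38885277e-03]), 'joint_vel': array([ 0.00126392, -0.00027153, -0.00047279, -0.000257  ,  0.00019991,
       -0.00112343]), 'joint_efforts': array([-2.20376714e-03, -6.05248547e+01, -3.42077422e+01, -5.94440780e-05,
        9.27978486e-03, -1.96749608e-05]), 'position': array([0.19100448, 0.59462553, 0.24754657]), 'orientation': array([ 0.69907633, -0.10951585,  0.10937203, -0.69809479]), 'wrist_force': array([ 0.12987473, -0.08436464, -0.80728461]), 'ft_torque': array([-0.01575785, -0.0363937 , -0.01014022]), 'gripper_width': 0.0852339007796148}
scene [[394.29139138   0.         278.82800419]
 [  0.         394.29139138 209.79604347]
 [  0.           0.           1.        ]] [-0.01723283  0.          0.          0.          0.        ] [[ 0.35441201  0.93506829 -0.00627792 -0.23750204]
 [ 0.5834043  -0.22636022 -0.7800003  -0.27264316]
 [-0.73077463  0.27277891 -0.62574764  1.43228647]
 [ 0.          0.          0.          1.        ]]
top [[408.90672895   0.         280.89176893]
 [  0.         408.90672895 209.51342252]
 [  0.           0.           1.        ]] [-0.10691954  0.          0.          0.          0.        ] [[ 0.01721137 -0.9996749   0.01881131 -0.0194274 ]
 [-0.99092786 -0.0195628  -0.1329634   0.60138838]
 [ 0.13328818 -0.01635217 -0.99094241  1.05836132]
 [ 0.          0.          0.          1.        ]]
0.017
```

View pics/scene0.png

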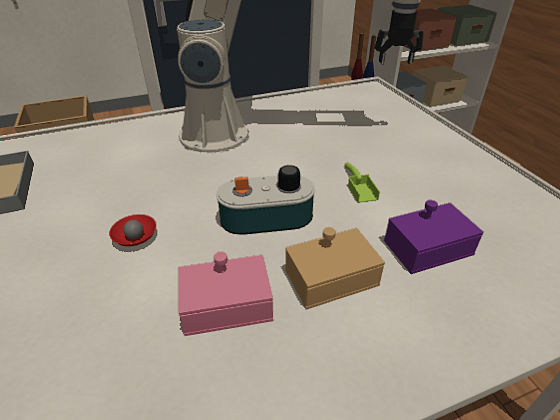

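View pics/top0.png

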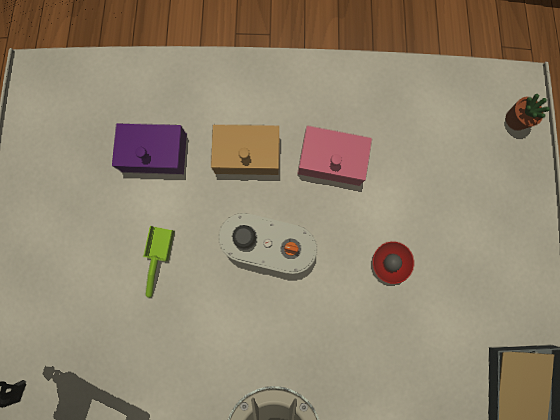

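The top view shows the caddy deck centred near (268,245), with the black cap at (244,237), the gauge at (267,243) and the orange knob at (291,248). The bamboo box is at (246,150), with purple and pink look-alikes beside it. The dish is at (392,263) and the scoop at (155,260). Only one thing is black and capped, and only one is an orange knob. I'll check both in enlarged crops.

```bash
python3 - <<'E'
import cv2,pickle,numpy as np
t=pickle.load(open("top.pkl","rb"))["frame"][:,:,::-1];s=pickle.load(open("scene.pkl","rb"))["frame"][:,:,::-1]
a=cv2.resize(t[200:290,208:328],None,fx=6,fy=6,interpolation=cv2.INTER_CUBIC)
b=cv2.resize(s[155:240,205:325],None,fx=6,fy=6,interpolation=cv2.INTER_CUBIC)
cv2.imwrite("pics/ct.png",a);cv2.imwrite("pics/cs.png",b)
E
```

```text
(no output)
```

View pics/ct.png

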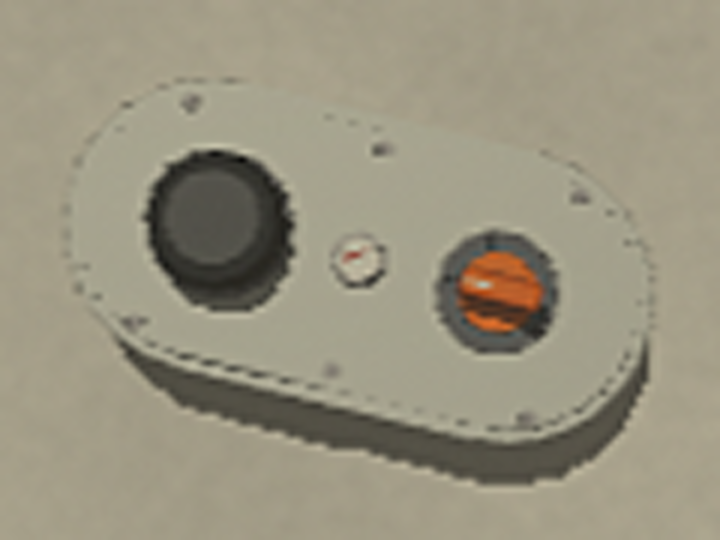

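View pics/cs.png

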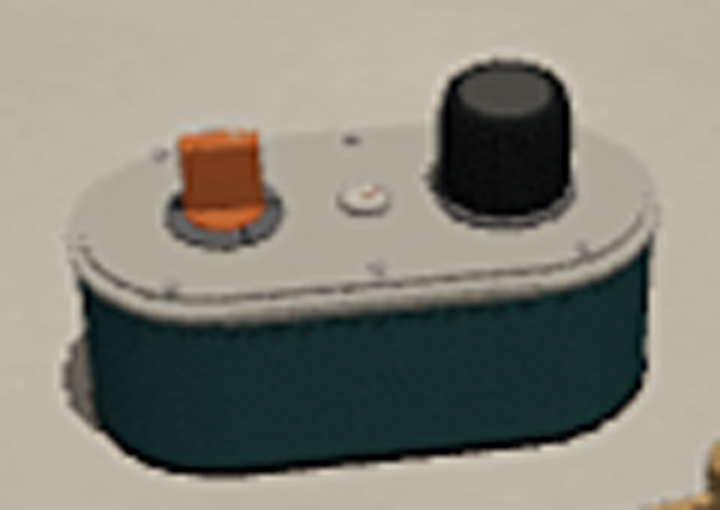

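```bash
cat > h.py <<'E'
import cv2,pickle,numpy as np
def ray(r,uv):
    p=cv2.undistortPoints(np.array([[uv]],float),r["intrinsics"],np.array(r["dist"])).ravel()
    V=np.array(r["view"]);R=V[:3,:3];c=-R.T@V[:3,3];return c,R.T@np.array([p[0],p[1],1])
def onz(r,uv,z):
    c,d=ray(r,uv);return c+d*(z-c[2])/d[2]
def proj(r,P):
    V=np.array(r["view"]);rv,_=cv2.Rodrigues(V[:3,:3])
    return cv2.projectPoints(np.array(P,float).reshape(-1,3),rv,V[:3,3],r["intrinsics"],np.array(r["dist"]))[0].reshape(-1,2)
E
python3 - <<'E'
from h import *
t=pickle.load(open("top.pkl","rb"));s=pickle.load(open("scene.pkl","rb"))
T=lambda u,v:((u+.5)/6-.5+208,(v+.5)/6-.5+200)
S=lambda u,v:((u+.5)/6-.5+205,(v+.5)/6-.5+155)
for n,r,uv,z in[("cap top",t,T(212,217),.145),("cap top",s,S(507,92),.145),("gauge",t,T(358,260),.098),("gauge",s,S(364,198),.098),("ring",t,T(498,292),.098),("ring",s,S(224,214),.098),("bartop",t,T(500,280),.135),("bartop",s,S(220,135),.135)]:
    print(n,uv,onz(r,uv,z).round(4))
cv=[T(*p) for p in[(70,215),(200,80),(380,115),(560,157),(655,290),(500,430),(300,385),(110,325)]]
for p in cv: print(onz(t,p,.095).round(4))
E
```

```text
cap top (242.91666666666666, 235.75) [0.5221 0.0837 0.145 ]
cap top (289.0833333333333, 169.91666666666666) [0.5235 0.0839 0.145 ]
gauge (267.25, 242.91666666666666) [0.5084 0.0255 0.098 ]
gauge (265.25, 187.58333333333334) [0.5107 0.0241 0.098 ]
ring (290.5833333333333, 248.25) [ 0.496  -0.0334  0.098 ]
ring (241.91666666666666, 190.25) [ 0.5003 -0.0347  0.098 ]
bartop (290.9166666666667, 246.25) [ 0.4994 -0.0326  0.135 ]
bartop (241.25, 177.08333333333334) [ 0.4963 -0.0327  0.135 ]
[0.5251 0.1474 0.095 ]
[0.5835 0.0943 0.095 ]
[0.5701 0.0175 0.095 ]
[ 0.5537 -0.059   0.095 ]
[ 0.4981 -0.0998  0.095 ]
[ 0.4385 -0.0353  0.095 ]
[0.4558 0.0487 0.095 ]
[0.4792 0.129  0.095 ]
```

Both cameras agree to about 2–4 mm. The cap is at (0.523, 0.084) and the knob at (0.498, -0.0335), which is 119.9 mm apart against 120 expected. The deck edges give a yaw of about -0.2. Next I'll plan the knob grasp.

```bash
cat >> h.py <<'E'
from scipy.spatial.transform import Rotation as Ro
CAP=np.array([.5228,.0838]);KN=np.array([.4980,-.0335]);A=-.205
def ori(th): # jaws along world angle th, tool down
    z=np.array([np.cos(th),np.sin(th),0]);y=np.array([0,0,-1.]);x=np.cross(y,z)
    return Ro.from_matrix(np.c_[x,y,z]).as_quat()
def st(o,m=""):
    R=Ro.from_quat(o["orientation"]).as_matrix();th=np.arctan2(R[1,2],R[0,2])
    print(m,"t%.2f"%o["time_s"],"p",o["position"].round(4),"th%.3f"%th,"q6 %.3f"%o["joint_pos"][5],"F",o["wrist_force"].round(1),"M",o["ft_torque"].round(2),"w%.4f"%o["gripper_width"],flush=True)
E
python3 - <<'E'
from workcell import *
from h import *
st(get_obs())
for nm,P,th in(("kn",KN,A),("kn",KN,A-1.2),("kn",KN,A+np.pi),("kn",KN,A+np.pi-1.25),*[("cap",CAP,a) for a in(0,1.6,-1.6,np.pi,np.pi/2+.1)]):
  for z in(.123,.25):
    q=kinematics.solve_ik([*P,z],ori(th));print(nm,round(th,2),z,None if q is None else np.round(q,3))
E
```

```text
t0.10 p [0.191  0.5947 0.2476] th1.260 q6 -0.002 F [ 0.3  0.2 -0.2] M [0.01 0.05 0.01] w0.0853
kn -0.2 0.123 [-0.07   0.326  2.007 -0.     0.809  0.135]
kn -0.2 0.25 [-0.07   0.154  1.895 -0.     1.092  0.135]
kn -1.41 0.123 [-0.07   0.326  2.007 -0.     0.809  1.335]
kn -1.41 0.25 [-0.07   0.154  1.895 -0.     1.092  1.335]
kn 2.94 0.123 [-0.07   0.326  2.007 -0.     0.809 -3.007]
kn 2.94 0.25 [-0.07   0.154  1.895 -0.     1.092 -3.007]
kn 1.69 0.123 [-0.07   0.326  2.007 -0.     0.809 -1.757]
kn 1.69 0.25 [-0.07   0.154  1.895 -0.     1.092 -1.757]
cap 0 0.123 [ 0.156  0.366  1.943 -0.     0.833  0.156]
cap 0 0.25 [ 0.156  0.203  1.835 -0.     1.104  0.156]
cap 1.6 0.123 [ 0.156  0.366  1.943 -0.     0.833 -1.444]
cap 1.6 0.25 [ 0.156  0.203  1.835 -0.     1.104 -1.444]
cap -1.6 0.123 [ 0.156  0.366  1.943 -0.     0.833  1.756]
cap -1.6 0.25 [ 0.156  0.203  1.835 -0.     1.104  1.756]
cap 3.14 0.123 [ 0.156  0.366  1.943 -0.     0.833 -2.985]
cap 3.14 0.25 [ 0.156  0.203  1.835 -0.     1.104 -2.985]
cap 1.67 0.123 [ 0.156  0.366  1.943 -0.     0.833 -1.515]
cap 1.67 0.25 [ 0.156  0.203  1.835 -0.     1.104 -1.515]
```

```bash
python3 - <<'E'
from workcell import *
from h import *
bot.reach([*KN,.25],ori(A)); st(get_obs(),"above")
bot.servo_line([*KN,.123]); st(get_obs(),"down")
hand.move_gripper(.03,30); st(get_obs(),"pre")
for n in("scene","top"):
    r=vision.read_camera(n);f=r["frame"][:,:,::-1]
    c=f[110:240,180:340] if n=="scene" else f[190:310,190:350]
    cv2.imwrite(f"pics/k_{n}.png",cv2.resize(c,None,fx=4,fy=4,interpolation=cv2.INTER_CUBIC))
E
```

```text
above t2.58 p [ 0.4981 -0.0329  0.25  ] th-0.204 q6 0.135 F [-0.6 -0.5 -0.5] M [0.07 0.06 0.02] w0.0859
down t3.58 p [ 0.4986 -0.0334  0.1236] th-0.205 q6 0.135 F [-0.2 -0.7  1. ] M [-0.02 -0.01 -0.01] w0.0853
pre t4.16 p [ 0.498  -0.0335  0.123 ] th-0.205 q6 0.135 F [0.3 0.2 0.6] M [-0.08  0.03 -0.  ] w0.0299
```

View pics/k_scene.png

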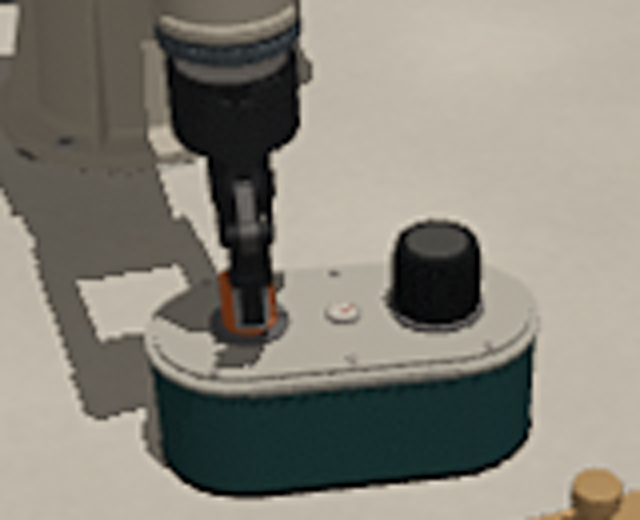

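View pics/k_top.png

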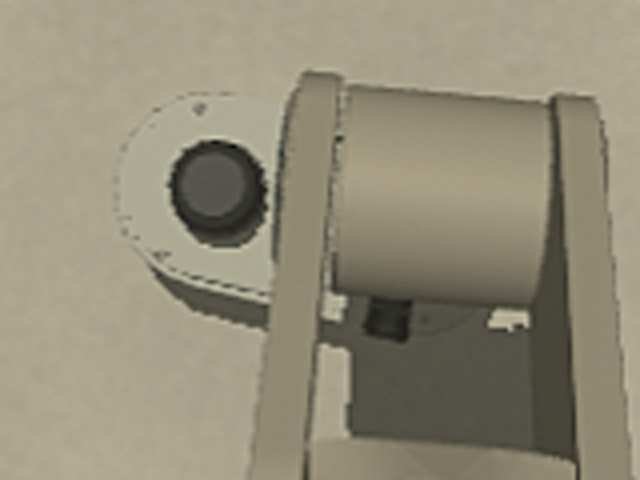

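In the scene crop the jaws straddle the orange bar: the finger is at about x=252 and the bar spans 221–277. I'll close and turn, watching the torque.

```bash
python3 - <<'E'
from workcell import *
from h import *
hand.move_gripper(.0,40); st(get_obs(),"closed")
q0=np.array(get_obs()["joint_pos"])
q0=np.array(kinematics.solve_ik([*KN,.123],ori(A)))
for d in(.2,.4,.6,.8,.95,1.05,1.12,1.17,1.21):
    q=q0.copy();q[5]+=d;bot.goto_joints(q);o=get_obs();st(o,"d%.2f"%d)
    if abs(o["ft_torque"][2])>.6:print("stop");break
E
```

```text
closed t4.55 p [ 0.4967 -0.0332  0.123 ] th-0.206 q6 0.135 F [-6.6  1.3  8.5] M [ 0.22  0.85 -0.37] w0.0116
d0.20 t4.86 p [ 0.4969 -0.0333  0.123 ] th-0.406 q6 0.336 F [-5.2  0.5  5.6] M [0.1  0.63 0.01] w0.0116
d0.40 t5.17 p [ 0.4971 -0.0334  0.123 ] th-0.604 q6 0.534 F [-4.5 -0.2  5.9] M [0.02 0.63 0.06] w0.0113
d0.60 t5.47 p [ 0.4973 -0.0336  0.123 ] th-0.801 q6 0.731 F [-4.2 -1.3  5.9] M [-0.2   0.66  0.03] w0.0115
d0.80 t5.78 p [ 0.4974 -0.0338  0.123 ] th-0.998 q6 0.929 F [-4.  -2.7  5.6] M [-0.47  0.67  0.13] w0.0112
d0.95 t6.05 p [ 0.4975 -0.0339  0.123 ] th-1.148 q6 1.079 F [-3.9 -4.1  5.4] M [-0.67  0.55  0.08] w0.0114
d1.05 t6.30 p [ 0.4975 -0.034   0.123 ] th-1.248 q6 1.178 F [-4.3 -5.2  5.2] M [-0.71  0.55  0.07] w0.0113
d1.12 t6.55 p [ 0.4975 -0.0341  0.123 ] th-1.318 q6 1.248 F [-4.1 -5.   5.6] M [-0.89  0.55  0.11] w0.0114
d1.17 t6.80 p [ 0.4976 -0.0342  0.1231] th-1.368 q6 1.298 F [-3.7 -5.3  5.9] M [-0.91  0.58  0.15] w0.0115
d1.21 t7.05 p [ 0.4975 -0.0342  0.123 ] th-1.408 q6 1.338 F [-3.6 -5.3  4.2] M [-0.94  0.58  0.13] w0.0115
```

```bash
python3 - <<'E'
from workcell import *
from h import *
q0=np.array(kinematics.solve_ik([*KN,.123],ori(A-1.21)))
for d in(.03,.06,.09,.12):
    q=q0.copy();q[5]+=d;bot.goto_joints(q);bot.dwell(.1);o=get_obs();st(o,"d%.2f"%(1.21+d))
    if abs(o["ft_torque"][2])>.4:print("stop");break
bot.dwell(.4);st(get_obs())
r=vision.read_camera("scene");c=r["frame"][110:240,180:340,::-1]
cv2.imwrite("pics/k2.png",cv2.resize(c,None,fx=4,fy=4,interpolation=cv2.INTER_CUBIC))
E
```

```text
d1.24 t7.40 p [ 0.4976 -0.0342  0.1231] th-1.436 q6 1.367 F [-3.8 -5.1  4.9] M [-0.85  0.58  0.68] w0.0115
stop
 t7.80 p [ 0.4976 -0.0342  0.1231] th-1.436 q6 1.367 F [-3.4 -5.2  4.5] M [-0.87  0.64  0.67] w0.0118
```

View pics/k2.png

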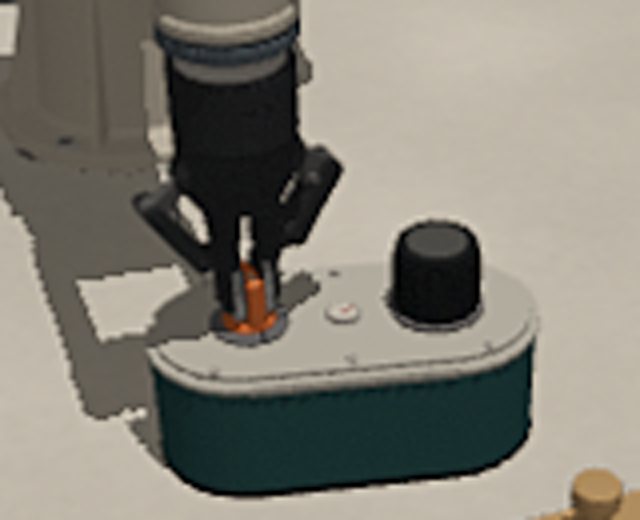

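The moment jumped from 0.13 to 0.68 N m at 1.24 rad and the bar has visibly turned, so the knob is at its stop. I'll hold a little longer, then release.

```bash
python3 - <<'E'
from workcell import *
from h import *
bot.dwell(.8);st(get_obs(),"held")
hand.move_gripper(.085);bot.dwell(.3);st(get_obs(),"open")
p=get_obs()["position"]
bot.servo_line([p[0],p[1],.25],velocity=.2)
C=[.5225,.083]
bot.reach([*C,.25],ori(0.0));st(get_obs(),"above cap")
for n in("scene","top"):
    r=vision.read_camera(n);f=r["frame"][:,:,::-1]
    c=f[80:240,180:340] if n=="scene" else f[190:310,190:350]
    cv2.imwrite(f"pics/c_{n}.png",cv2.resize(c,None,fx=3.7,fy=3.7,interpolation=cv2.INTER_CUBIC))
E
```

```text
held t8.65 p [ 0.4976 -0.0342  0.1231] th-1.436 q6 1.367 F [-4.2 -5.3  4.9] M [-0.85  0.61  0.71] w0.0112
open t9.65 p [ 0.498  -0.0335  0.123 ] th-1.445 q6 1.375 F [ 0.3  0.2 -0.1] M [-0.01 -0.    0.03] w0.0850
above cap t11.56 p [0.5221 0.0827 0.2492] th-0.002 q6 0.156 F [-0.2 -0.4  0.6] M [-0.05 -0.04 -0.  ] w0.0854
```

View pics/c_scene.png

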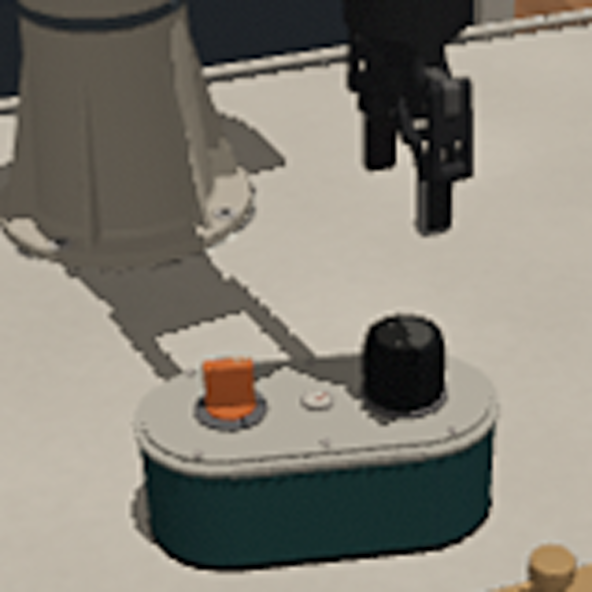

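The knob, at about (230,385), has sprung back to its rest orientation. I'll grip the cap next and feel which way the thread loosens.

```bash
python3 - <<'E'
from workcell import *
from h import *
C=[.5225,.083]
bot.servo_line([*C,.127]);st(get_obs(),"down")
hand.move_gripper(.06,45);st(get_obs(),"pre")
hand.move_gripper(.0,45);st(get_obs(),"closed")
q0=np.array(kinematics.solve_ik([*C,.127],ori(0.)))
for d in(.04,.08,.12,.16,.2):   # ccw
    q=q0.copy();q[5]-=d;bot.goto_joints(q);o=get_obs();st(o,"ccw%.2f"%d)
    if abs(o["ft_torque"][2])>.5:print("stop");break
E
```

```text
down t12.62 p [0.5231 0.083  0.1277] th-0.000 q6 0.155 F [-0.7 -0.7 -0.5] M [ 0.03  0.   -0.01] w0.0852
pre t13.00 p [0.5227 0.083  0.1274] th0.000 q6 0.155 F [-0.3 -0.1 -0. ] M [-0.03  0.01  0.06] w0.0599
closed t13.22 p [0.5226 0.083  0.1277] th0.000 q6 0.155 F [-1.7 -0.   6.1] M [-0.04  0.4   0.05] w0.0535
ccw0.04 t13.47 p [0.5229 0.0831 0.1276] th0.040 q6 0.114 F [-0.2  0.7  5.4] M [-0.02  0.19  0.08] w0.0531
ccw0.08 t13.72 p [0.5227 0.0832 0.1276] th0.080 q6 0.074 F [-2.2  1.1  6.2] M [0.15 0.37 0.11] w0.0532
ccw0.12 t13.97 p [0.5222 0.0834 0.1276] th0.120 q6 0.034 F [-4.3  2.4  8. ] M [0.38 0.63 0.03] w0.0533
ccw0.16 t14.22 p [0.5218 0.0836 0.1276] th0.160 q6 -0.005 F [-6.7  3.3 11.1] M [ 0.58  0.81 -0.05] w0.0536
ccw0.20 t14.47 p [0.5214 0.0834 0.1276] th0.200 q6 -0.045 F [-7.5  3.5 11.1] M [ 0.37  0.93 -0.19] w0.0536
```

```bash
python3 - <<'E'
from workcell import *
from h import *
C=[.5225,.083]
for d in(.24,.28,.32):
    q=np.array(kinematics.solve_ik([*C,.127+.004*d],ori(d)));bot.goto_joints(q);o=get_obs();st(o,"ccw%.2f"%d)
    if abs(o["ft_torque"][2])>.6:print("stop");break
bot.dwell(.2);st(get_obs())
r=vision.read_camera("scene");c=r["frame"][110:230,220:340,::-1]
cv2.imwrite("pics/c3.png",cv2.resize(c,None,fx=5,fy=5,interpolation=cv2.INTER_CUBIC))
E
```

```text
ccw0.24 t14.72 p [0.5212 0.0833 0.1279] th0.239 q6 -0.084 F [-6.5  2.5  4.5] M [ 0.35  0.65 -0.5 ] w0.0532
ccw0.28 t14.97 p [0.5211 0.0833 0.128 ] th0.278 q6 -0.124 F [-6.4  2.2  5.5] M [ 0.36  0.56 -0.74] w0.0538
stop
 t15.18 p [0.5211 0.0833 0.128 ] th0.278 q6 -0.124 F [-7.   2.8  4.7] M [ 0.31  0.51 -0.79] w0.0531
```

View pics/c3.png

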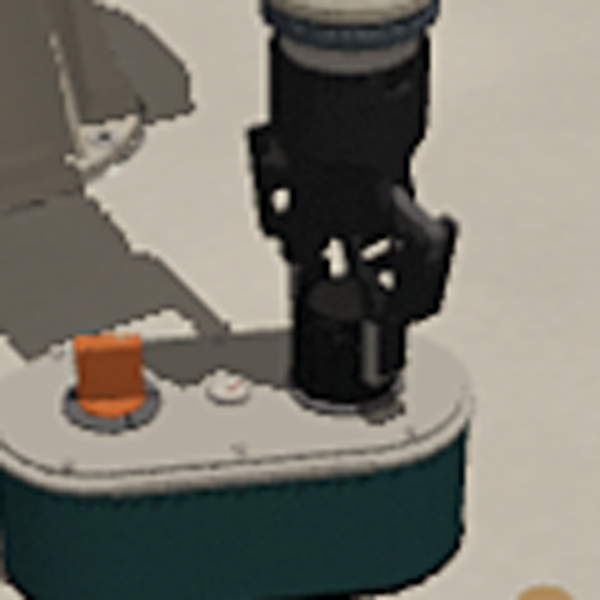

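The torque rose steadily to 0.79 N m counter-clockwise after about 0.2 rad, with no free run. That looks like the stop, so the thread is probably reverse. I'll turn clockwise and watch the torque.

```bash
python3 - <<'E'
from workcell import *
from h import *
C=[.5211,.0831]
for th in(.2,.12,.04,-.05,-.15,-.25,-.35,-.45):
    d=max(0,.13-th); q=np.array(kinematics.solve_ik([*C,.1275+.004*d],ori(th)));bot.goto_joints(q);o=get_obs();st(o,"cmd%.2f"%th)
    if abs(o["ft_torque"][2])>.6 and th<.15:print("stop");break
r=vision.read_camera("scene");c=r["frame"][110:230,220:340,::-1]
cv2.imwrite("pics/c4.png",cv2.resize(c,None,fx=5,fy=5,interpolation=cv2.INTER_CUBIC))
E
```

```text
cmd0.20 t15.47 p [0.5212 0.0833 0.1278] th0.201 q6 -0.046 F [-1.5  1.8  4.4] M [ 0.35  0.05 -0.42] w0.0532
cmd0.12 t15.72 p [0.5214 0.083  0.1277] th0.123 q6 0.032 F [0.6 0.7 2.1] M [ 0.04 -0.06 -0.04] w0.0532
cmd0.04 t15.97 p [0.5214 0.0829 0.1278] th0.044 q6 0.111 F [ 2.1 -1.1 -0.6] M [-0.16 -0.32 -0.02] w0.0531
cmd-0.05 t16.23 p [0.5214 0.0829 0.1282] th-0.045 q6 0.201 F [ 1.8 -1.3 -1.4] M [-0.21 -0.44 -0.04] w0.0535
cmd-0.15 t16.48 p [0.5214 0.083  0.1286] th-0.145 q6 0.300 F [ 3.6 -1.3 -0.8] M [-0.22 -0.57 -0.06] w0.0532
cmd-0.25 t16.73 p [0.5214 0.083  0.1291] th-0.244 q6 0.400 F [ 3.5 -1.2 -0.3] M [-0.13 -0.64  0.02] w0.0533
cmd-0.35 t16.98 p [0.5215 0.083  0.1295] th-0.344 q6 0.499 F [ 3.4 -1.2 -0.3] M [-0.17 -0.75 -0.04] w0.0536
cmd-0.45 t17.23 p [0.5214 0.083  0.1299] th-0.444 q6 0.599 F [ 4.4 -0.6 -0. ] M [-0.17 -0.76  0.01] w0.0533
```

View pics/c4.png

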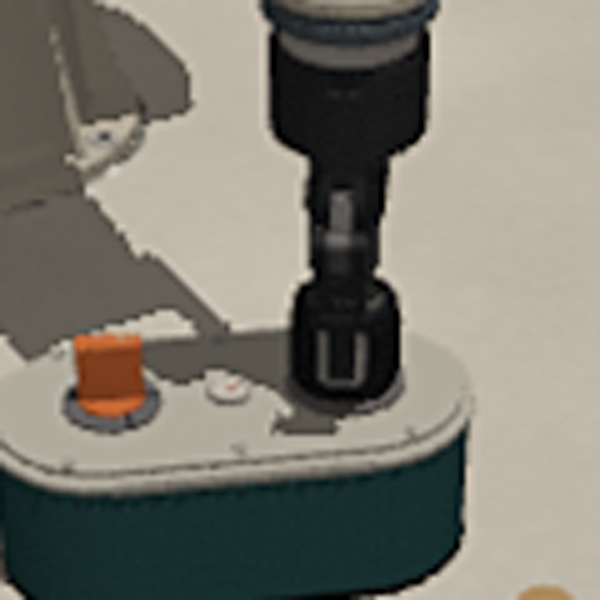

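The cap runs freely clockwise and the vertical force stays near zero as it rises, so the thread is reverse. The return curve shows the cap didn't slip, so I'll turn to 1.55 rad in all and then lift gently.

```bash
python3 - <<'E'
from workcell import *
from h import *
C=[.5212,.083]
for th in(-.6,-.75,-.9,-1.05,-1.2,-1.35,-1.48,-1.55):
    d=min(.13-th,1.3); q=np.array(kinematics.solve_ik([*C,.1275+.004*d],ori(th)));bot.goto_joints(q);o=get_obs();st(o,"cmd%.2f"%th)
    if abs(o["ft_torque"][2])>.6:print("stop");break
else:
  z=o["position"][2]
  for dz in(.003,.006,.01,.015):
    bot.servo_line([*C,z+dz],velocity=.03);o=get_obs();st(o,"lift%.3f"%dz)
    if o["wrist_force"][2]<-12:print("stuck");break
r=vision.read_camera("scene");c=r["frame"][110:230,220:340,::-1]
cv2.imwrite("pics/c5.png",cv2.resize(c,None,fx=5,fy=5,interpolation=cv2.INTER_CUBIC))
E
```

```text
cmd-0.60 t17.54 p [0.5214 0.0829 0.1305] th-0.594 q6 0.749 F [ 4.6 -1.  -0.1] M [-0.28 -0.88  0.01] w0.0533
cmd-0.75 t17.81 p [0.5215 0.083  0.1311] th-0.744 q6 0.900 F [ 5.1 -0.7 -1.6] M [-0.18 -0.9  -0.01] w0.0534
cmd-0.90 t18.07 p [0.5215 0.0829 0.1317] th-0.894 q6 1.050 F [ 4.7 -1.7 -0.4] M [-0.21 -0.94 -0.11] w0.0532
cmd-1.05 t18.34 p [0.5215 0.083  0.1323] th-1.044 q6 1.200 F [ 5.4 -1.6 -0.2] M [-0.26 -0.83 -0.06] w0.0533
cmd-1.20 t18.61 p [0.5215 0.0829 0.1328] th-1.194 q6 1.350 F [ 5.5 -1.  -0.6] M [-0.21 -0.85 -0.07] w0.0532
cmd-1.35 t18.88 p [0.5215 0.0829 0.1328] th-1.344 q6 1.500 F [ 6.5 -1.5 -0.7] M [-0.25 -0.91 -0.1 ] w0.0529
cmd-1.48 t19.12 p [0.5215 0.0829 0.1328] th-1.474 q6 1.630 F [ 5.9 -1.2  0.4] M [-0.17 -0.9   0.  ] w0.0531
cmd-1.55 t19.38 p [0.5215 0.083  0.1328] th-1.544 q6 1.699 F [ 5.4 -0.2 -0.2] M [-0.09 -0.9   0.02] w0.0528
lift0.003 t19.62 p [0.5214 0.0829 0.1359] th-1.544 q6 1.699 F [ 5.  -0.1 -0. ] M [-0.19 -0.88  0.06] w0.0532
lift0.006 t19.88 p [0.5213 0.0829 0.1389] th-1.545 q6 1.700 F [ 4.9 -1.6  0.4] M [-0.29 -0.81  0.06] w0.0534
lift0.010 t20.16 p [0.5211 0.083  0.1428] th-1.548 q6 1.703 F [ 3.3 -1.4  2. ] M [-0.11 -0.64  0.01] w0.0539
lift0.015 t20.48 p [0.5207 0.083  0.1477] th-1.549 q6 1.704 F [1.7 0.1 0.6] M [-0.02 -0.3   0.01] w0.0534
```

View pics/c5.png

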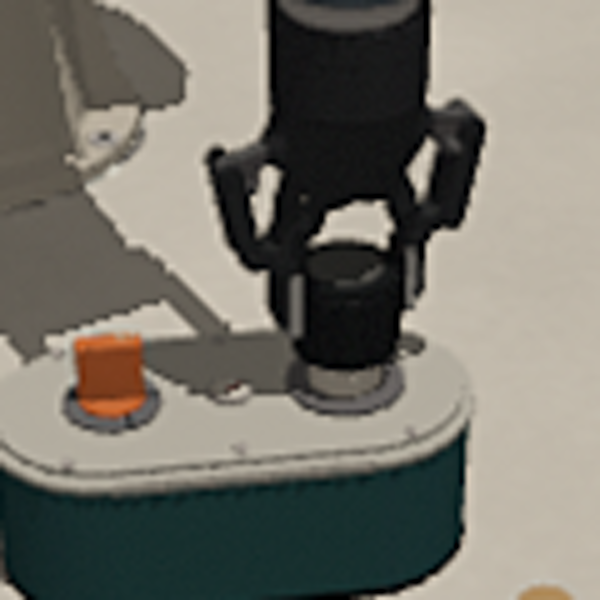

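The cap's rim has cleared the collar and the light neck shows at about (345,380). I'll lift it the rest of the way.

```bash
python3 - <<'E'
from workcell import *
from h import *
bot.servo_line([.5211,.083,.238],velocity=.06);bot.dwell(.5);st(get_obs())
for n in("scene","top"):
    r=vision.read_camera(n);pickle.dump(r,open(n+"2.pkl","wb"));cv2.imwrite(f"pics/f_{n}.png",r["frame"][:,:,::-1])
r=pickle.load(open("scene2.pkl","rb"))
print(proj(r,[[.5211,.083,.209],[.5211,.083,.119],[.5211,.083,.219]]).round(1))
c=r["frame"][60:210,210:350,::-1];cv2.imwrite("pics/f_crop.png",cv2.resize(c,None,fx=4,fy=4,interpolation=cv2.INTER_CUBIC))
E
```

```text
t22.68 p [0.5211 0.083  0.238 ] th-1.550 q6 1.705 F [ 0.4  0.1 -1.5] M [0.03 0.02 0.02] w0.0535
[[288.6 146.9]
 [288.3 178.2]
 [288.7 143.2]]
```

View pics/f_crop.png

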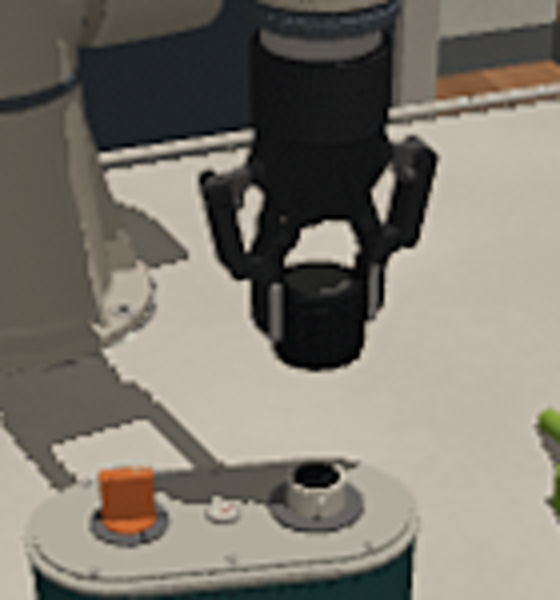

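View pics/f_scene.png

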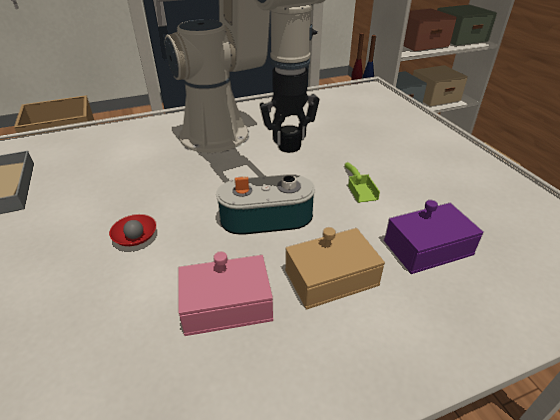

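The cap is held level over the open neck. Its rim centre is at about (289.5,148), close to the predicted (288.6,146.9). The knob is back at rest and the box, dish, ball and scoop haven't moved.

```bash
python3 - <<'E'
from workcell import *
hand_in()
E
```

```text
the job is handed in; nothing more can be done
```

The job was handed in at about 23 s of the 64 s allowed, with the cap off and still in the gripper; no verdict was reported.

- **Vent knob:** I turned it clockwise to its stop, where the moment jumped from 0.13 to about 0.7 N m. I held it there for over 1 s and let go, and the picture shows it back at rest.
- **Cap:** Counter-clockwise it came up against its stop, with the moment rising to about 0.8 N m. It ran freely clockwise, so the thread is reverse. I turned it about 1.55 rad in all and it lifted off with almost no resistance.
- **Final check:** The cap is held level and its rim is about 11 cm above the mouth, or about 9 cm above the neck top. The wrist reads about 1.5 N downward, close to the cap's weight. The box, dish, ball and scoop look unmoved in the last scene picture. I saved the last top picture but did not look at it.
- **Mismatches:** My position estimates were off by 1–2 mm, which gave side forces of up to about 8 N and an upward force of at most about 11 N. The grip width on the cap read about 53 mm instead of the stated 56 mm, but the cap did not slip.

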